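# Zero the sample mill's adjustment ring and set it three clicks open

### The arm

A 6-joint arm with a two-finger parallel gripper is mounted at the origin on a cart in front of the work surface, level with it; the furniture and walls round the work are solid. World frame = base frame: x ahead of the robot, y to its left, z up, the work surface at z = 0. Lengths are in mm, angles in rad, forces in N, time in s.
With the tool pointing down it reaches from about 350 to 775 mm from the base axis. Payload 7.3 kg.
Tool frame: the origin (TCP) lies midway between the tips of the shut fingers; the grasp point (between the pads) lies 19 mm behind it; z points along the fingers, y is the direction in which the jaws open and shut (so a half turn about z gives the same grasp; the last joint's range is limited). The gripper opens to 92 mm and grips with 3 to 60 N. Pads are 19 mm wide; open, the fingers measure 130 mm over their backs; the gripper's body (75 mm by 190 mm) begins 47 mm behind the grasp point.
Start: joints at [0.979, 0.342, 1.524, -0, 1.275, -0.146], TCP at [226.358, 473.716, 226.741] pointing down, gripper open.
Joint ranges: [-2.53, 2.53], [-0.77, 2.02], [0.04, 2.7], [-1, 4.14], [0.28, 2.66], [-3.11, 3.11]. Speed limits (rad/s): [2.57, 2.57, 3.14, 3.14, 3.14, 3.14].

### API

Orientations are given as [roll, pitch, yaw] about the fixed x, y, z axes, in that order (R = Rz(yaw) Ry(pitch) Rx(roll)).
In Python, from plant import sensors, imaging, ticket gives the robot as it stands. The module is installed in compiled form; this text tells all that it offers.
- The arm moves only by the tool arm_command, never from a script. Its argument "increments" is one flat list of numbers, 5 for each row, row after row: the closure, from 0 (fully open) to 1 (shut), then the shift along the tool's x, y, z in mm, then the turn about the tool's z in degrees. In form: [hand, dx, dy, dz, spin, hand, dx, dy, dz, spin, ...]. A call has 1 to 20 rows; each row is the pose to reach, as a shift and turn from the pose commanded when the call began, along the tool's axes at that moment; what a row does not reach only later rows make up. A row lasts 1/8 s, in which the tool goes at most 62.5 mm and 10.7 degrees, less where a joint would pass 70% of its speed; a pose out of reach is approached as far as the arm can. A call with a gripper value outside its range is refused whole. The fingers move at their own pace and stop on an object; the grip force is fixed at half the most. Time passes only in rows, so rows that repeat a pose let the fingers close. It gives the time, the measured TCP pose, the force and the opening at its end, in the units of the state.
- sensors.get_obs(): the state, without advancing time (a new reading comes with each control period).
- imaging.capture(name): name is "scene" or "top"; returns the picture (480x640x3 uint8, blue, green, red); there is no depth.
- imaging.calibration(name): a dict with "fx", "fy", "cx", "cy" (pixels), "D" ([k1, k2, p1, p2, k3] as OpenCV has them; the pictures are not rectified), "world_to_cam" (4x4, takes a point from world to camera coordinates). Camera axes: x right, y down, z forward; pixel columns grow to the right and rows downward; lengths in mm; the calibration is good to about 2 mm. A picture is of the moment at which its call begins. calibration takes no time and is no camera call.
- ticket.close_job(): hands the job in, once; it reports no verdict.
The state is a dict: "time": time; "joint_positions": joint angles; "dq": joint speeds; "tau": joint torques, N m; "tool_pos": TCP position; "tcp_rot": TCP orientation; "contact_force": force on the tool from outside, world axes, zero at the start; "moment": the same for the moment, N m; "grip_width": finger opening in mm.
Only numpy, scipy, OpenCV 4.12 (cv2) and the standard library are available. Lean on these libraries where they do the work, as an engineer would, in place of code of your own. Each camera call takes 0.05 s, during which the arm holds its last target. There are 200 camera calls.

### The job

Reset the grind of the small malt sample mill: turn the adjustment ring on its top clockwise until you feel the burrs touch, without forcing it, then back it off three clicks anticlockwise and let go. Leave the things around the mill as they stand.

Things in the scene. Friction and masses are not known exactly. Their poses are not given: they have to be found in the camera images.
- adjuster_grip (a point): Where to grip the mill's adjustment ring: a dark upright bar across the top of the ring, 52 mm long, 14 mm thick, 36 mm tall. This point is on the ring's vertical turning axis, 118 mm above the table, 14 mm below the bar's top, 22 mm above the ring's flat face. z up, x along the bar (grip across y); turns with the ring. Clockwise from above closes the burrs.
- ring_face (a point): Centre of the ring's flat upper face, 96 mm above the table, same axis and axes as the grip. The ring is knurled steel, 66 mm across, 16 mm thick, on a squat grey mill screwed to the table (round foot 124 mm across, body 80 mm tall), with a chute and a funnel at its sides below the ring. It clicks every 20 degrees (0.349 rad) and stays where left; turning takes up to about 0.15 N m, most on leaving a click; past the crest it pulls on.
- bar_top (a point): Centre of the bar's top, 132 mm above the table, same axes. Hidden: the burrs start about 2 to 4 clicks open and touch exactly at one of the clicks. Past the touch the torque no longer falls off but keeps rising, some 4 N m per rad; 0.3 to 0.6 N m is a clear touch, 0.9 N m (0.2 rad past) ruins the burrs. Let go there, the ring springs back to the touching click.
- burr_gap (a joint): Gap between the burrs inside the mill, in m: 0 at their touch, 0.00001 (0.01 mm) more for each click anticlockwise, below 0 when pressed together. Far finer than any reading of it, so the touch must be felt at the ring.
- sample_jar: Bystander, to be left alone: clear jar of washers with a black screw lid, 62 mm across, 92 mm tall; origin at the centre of its underside.
- gold_ends: Bystander, to be left alone: stack of gold can ends, 66 mm across, 43 mm tall; origin at the centre of its underside.

How it is judged (in metres and radians):
On the way:
1. the burrs are brought into touch: the ring stands at or just beyond the touching click, pressed closed (value of joint burr_gap below -3e-07 m), for 0.1 s.
At the end, for the whole second after the job is handed in: The burr gap is three clicks: between 2.6 and 3.4 clicks (0.026 to 0.034 mm) from the touch, the ring at rest there and let go (value of joint burr_gap between 2.6e-05 and 3.4e-05 m and contact force between the fingers and anything else below 0.5 N).
It fails at once if the burrs are forced together, the ring more than 0.2 rad beyond their touch, about 0.9 N m (value of joint burr_gap below -5.73e-06 m).
It fails at once if a thing beside the mill is shifted by more than 20 mm or tipped (distance of any of sample_jar, gold_ends from where it was at the start of the episode above 0.02 m or angle between any of sample_jar, gold_ends's own z axis and vertical above 0.3 rad).
It also fails if it takes over 51 s, if anything falls off the work surface, if the arm or the gripper's body presses on something with over 40 N, if the wrist force passes 120 N, or if a joint passes its speed limit or range.

## Working session

There is one attempt and no reset: what is moved stays moved. The work goes in short steps, Python scripts to look and compute and a tool call to move; the robot and the scene stay as the last step left them, time stands still between calls to the robot, and variables do not carry over. Pictures are saved under pics/ and viewed, about 8 in all and at most 12, crops included, and the job is handed in when it is done.

Besides the shell and the picture viewer there is one more tool, called after "Emit:" as name(argument=value, ...) on one line, values as JSON. arm_command: Moves the arm, as the interface text tells. Its arguments: {"type":"object","properties":{"increments":{"type":"array","items":{"type":"number"}}},"required":["increments"]}

```bash
mkdir -p pics; python3 - <<'E'
from plant import sensors, imaging
import cv2
for n in("scene","top"):
    cv2.imwrite(f"pics/{n}0.png",imaging.capture(n)); c=imaging.calibration(n); print(n,c)
print(sensors.get_obs())
E
```

```text
scene {'fx': 441.0207619174237, 'fy': 441.0207619174237, 'cx': 317.73969158198133, 'cy': 241.72877157484655, 'D': array([-0.10928823,  0.        ,  0.        ,  0.        ,  0.        ]), 'world_to_cam': array([[-8.69242366e-01, -4.94288235e-01,  9.84125569e-03,
         6.16171784e+02],
       [-2.99705773e-01,  5.11014670e-01, -8.05630472e-01,
        -4.17688776e+00],
       [ 3.93184638e-01, -7.03237618e-01, -5.92336638e-01,
         1.03031785e+03],
       [ 0.00000000e+00,  0.00000000e+00,  0.00000000e+00,
         1.00000000e+00]])}
top {'fx': 507.27172442804806, 'fy': 507.27172442804806, 'cx': 316.24150422039577, 'cy': 242.88377511325362, 'D': array([-0.03044201,  0.        ,  0.        ,  0.        ,  0.        ]), 'world_to_cam': array([[-2.75270739e-02, -9.99585296e-01,  8.45555153e-03,
         4.27949696e+02],
       [-9.94205848e-01,  2.64977024e-02, -1.04175828e-01,
         4.72115613e+02],
       [ 1.03908574e-01, -1.12742145e-02, -9.94522951e-01,
         9.02556915e+02],
       [ 0.00000000e+00,  0.00000000e+00,  0.00000000e+00,
         1.00000000e+00]])}
{'time': 0.1, 'joint_positions': array([ 9.78985743e-01,  3.42646797e-01,  1.52489191e+00, -1.71192367e-05,
        1.27542809e+00, -1.45996712e-01]), 'dq': array([ 0.00058173, -0.0011602 , -0.00374521,  0.00088574,  0.00215432,
       -0.00017552]), 'tau': array([ 1.54776197e-03, -4.32006419e+01, -2.44693744e+01,  7.19139352e-02,
        5.26839180e-02, -6.85971054e-05]), 'tool_pos': array([226.15654556, 473.39325883, 226.12803974]), 'tcp_rot': array([-3.14023074e+00, -1.83712330e-04,  2.69578365e+00]), 'contact_force': array([-0.81868349,  0.32295391, -0.92661685]), 'moment': array([-0.02024912,  0.02571527, -0.07183544]), 'grip_width': 92.06197227530947}
```

View pics/scene0.png

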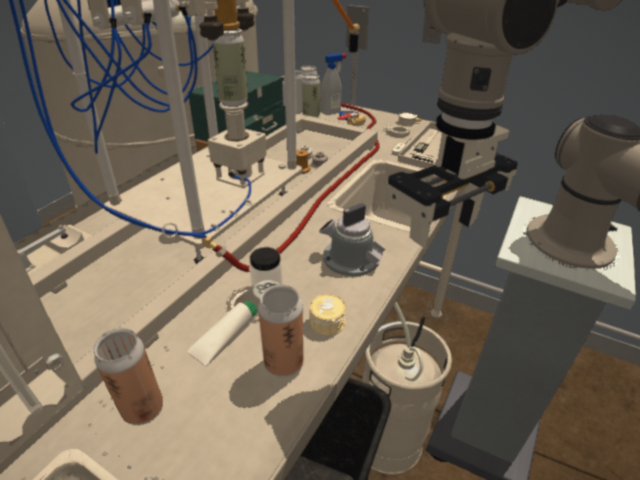

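View pics/top0.png

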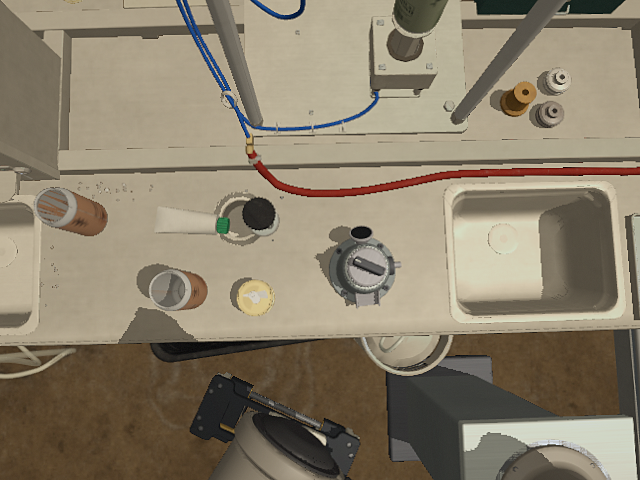

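The scene view shows the mill at about (350,240), with its bar at (354,214). In the top view the mill is at (365,270), the bar at about (371,265), the jar lid at (258,213) and the gold ends at (255,297). I'll enlarge the bar next.

```bash
python3 - <<'E'
import cv2,numpy as np
a=cv2.imread("pics/top0.png")[230:310,325:405]; b=cv2.imread("pics/scene0.png")[195:275,310:390]
z=lambda i:cv2.resize(i,None,fx=5,fy=5,interpolation=cv2.INTER_CUBIC)
cv2.imwrite("pics/z0.png",np.hstack([z(a),z(b)]))
E
```

```text
(no output)
```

View pics/z0.png

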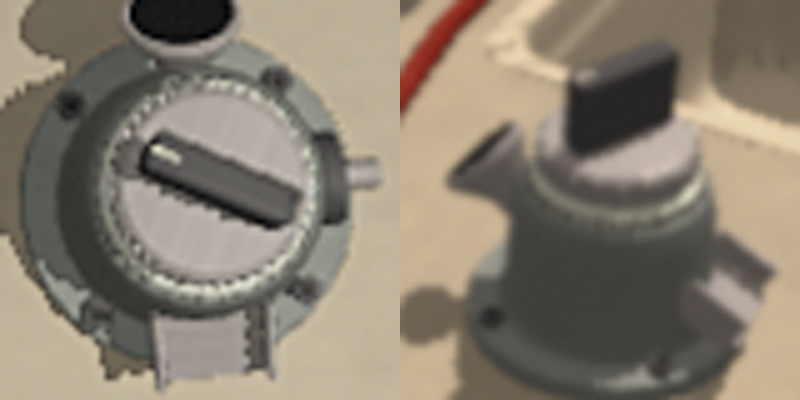

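The crop shows the bar's top centre at about top (369.6,264.6) and scene (354.5,207.4). The ring face centre is at about top (367.4,267). In the top view the bar's direction runs from (150,148) to (295,203) in crop pixels.

```bash
cat >h.py <<'E'
import cv2,numpy as np
from plant import sensors, imaging
def ray(n,uv,z):
    c=imaging.calibration(n);K=np.array([[c['fx'],0,c['cx']],[0,c['fy'],c['cy']],[0,0,1]])
    p=cv2.undistortPoints(np.float64([[uv]]),K,c['D'])[0,0];T=c['world_to_cam'];R=T[:3,:3]
    o=-R.T@T[:3,3];d=R.T@np.r_[p,1];return (o+d*(z-o[2])/d[2])[:2]
E
python3 - <<'E'
from h import *
P=lambda u,v:(325+u/5-.4,230+v/5-.4)
print("bar top",ray("top",P(224,174),132),ray("scene",(354.5,207.4),132))
print("face",ray("top",P(213,187),96))
a,b=ray("top",P(153,148),132),ray("top",P(294,202),132)
print(a,b,np.linalg.norm(b-a),np.arctan2(*(b-a)[::-1]))
for n,u,z in(("jar",(258.5,212),92),("gold",(255,294),43)):print(n,ray("top",u,z))
o=sensors.get_obs();m=np.array(ray("top",P(224,174),132))-o['tool_pos'][:2]
y=2.69578;print(m,y)
E
```

```text
bar top [435.19675005 332.01942152] [434.29618241 335.71360828]
face [433.06768443 331.72475183]
[444.16201293 354.50128547] [425.6092851  309.90841371] 48.298322149792426 -1.9650592788701022
jar [531.60368622 512.30758132]
gold [393.61848616 525.80013746]
[ 209.04020448 -141.37383731] 2.69578
```

Emit:
arm_command(increments=[0,-124,-19,0,-10,0,-248,-38,0,-20,0,-248,-38,20,-30,0,-248,-38,50,-40,0,-248,-38,50,-50,0,-248,-38,50,-60,0,-248,-38,50,-70,0,-248,-38,50,-80,0,-248,-38,50,-90,0,-248,-38,50,-93,0,-248,-38,50,-93,0,-248,-38,50,-93])

```text
time: 1.6
tool_pos: [433.6, 332.4, 176.5]
tcp_rot: [3.141, -0.0, -1.965]
contact_force: [0.1, -0.0, -0.6]
grip_width: 91.9
```

```bash
python3 - <<'E'
from h import *
i=imaging.capture("top");j=imaging.capture("scene")
z=lambda i:cv2.resize(i,None,fx=3,fy=3,interpolation=cv2.INTER_CUBIC)
cv2.imwrite("pics/z1.png",np.hstack([z(i[200:330,300:430]),z(j[130:260,290:420])]))
o=sensors.get_obs();print(o)
E
```

```text
{'time': 1.7, 'joint_positions': array([ 5.13792672e-01,  4.25279393e-01,  1.54143653e+00,  6.58332715e-05,
        1.17503083e+00, -2.23372409e+00]), 'dq': array([ 0.00066285, -0.00092271,  0.00071088,  0.00010934,  0.00026766,
       -0.00370445]), 'tau': array([-8.61075041e-04, -4.61669290e+01, -2.32211030e+01, -7.28730834e-02,
        4.35784960e-02,  1.04106311e-02]), 'tool_pos': array([433.6767215 , 332.49373925, 176.63028505]), 'tcp_rot': array([ 3.14144994e+00, -8.40797871e-05, -1.96489759e+00]), 'contact_force': array([-0.04435415, -0.15493027,  0.49091197]), 'moment': array([ 0.14442523,  0.05990289, -0.03440242]), 'grip_width': 91.93893624482912}
```

View pics/z1.png

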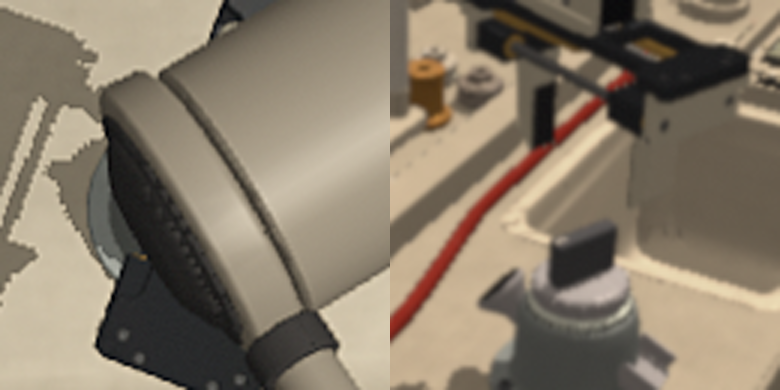

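The gripper now sits above the bar, straddling it in the scene crop. Its finger tips are at about (545,110) and (650,200), with the bar at about (585,250) below and between them. I'll lower to TCP z of about 100 and close.

Emit:
arm_command(increments=[0,0,0,30,0,0,0,0,60,0,0,0,0,76,0,0,0,0,76,0,0,0,0,76,0])

```text
time: 2.33
tool_pos: [434.4, 332.9, 101.7]
tcp_rot: [-3.141, 0.001, -1.964]
contact_force: [0.3, 0.8, 0.7]
grip_width: 91.6
```

Emit:
arm_command(increments=[1,0,0,0,0,1,0,0,0,0,1,0,0,0,0,1,0,0,0,0,1,0,0,0,0,1,0,0,0,0,1,0,0,0,0,1,0,0,0,0])

```text
time: 3.32
tool_pos: [433.7, 332.5, 100.7]
tcp_rot: [3.142, 0.0, -1.964]
contact_force: [-0.6, -0.9, -0.8]
grip_width: 16.7
```

```bash
cat >s.py <<'E'
from h import *
r=[]
for k in range(3): imaging.capture("top"); o=sensors.get_obs(); r.append(np.r_[o['contact_force'],o['moment'],o['tau'][5]])
print(o['time'],np.round(o['tool_pos'],1),"yaw",round(o['tcp_rot'][2],4),"w",round(o['grip_width'],2)); print(np.round(r,3)); print(np.round(np.mean(r,0),3))
E
python3 s.py
```

```text
3.475 [434.6 332.2 100.8] yaw -1.9643 w 13.73
[[-0.546 -0.995 -1.391  0.111  0.271 -0.152 -0.243]
 [ 2.819 -1.598 -1.378 -0.21  -0.431 -0.069 -0.081]
 [ 3.888 -1.352 -2.533 -0.184 -0.546 -0.064 -0.021]]
[ 2.054 -1.315 -1.767 -0.094 -0.235 -0.095 -0.115]
```

Emit:
arm_command(increments=[1,0,0,0,0,1,0,0,0,0])

```text
time: 3.72
tool_pos: [434.5, 332.2, 100.8]
tcp_rot: [-3.14, 0.0, -1.964]
contact_force: [5.3, -2.5, -1.0]
grip_width: 13.8
```

```bash
python3 s.py
```

```text
3.875 [434.6 332.2 100.7] yaw -1.9644 w 13.56
[[ 4.874 -1.325 -3.135 -0.273 -0.681 -0.08  -0.056]
 [ 5.169 -1.982 -2.298 -0.28  -0.719 -0.049 -0.056]
 [ 4.214 -1.227 -1.483 -0.329 -0.625 -0.053 -0.056]]
[ 4.752 -1.511 -2.306 -0.294 -0.675 -0.061 -0.056]
```

Emit:
arm_command(increments=[1,0,0,0,3,1,0,0,0,5,1,0,0,0,5])

```text
time: 4.25
tool_pos: [434.6, 332.4, 100.8]
tcp_rot: [-3.14, 0.001, -2.052]
contact_force: [5.9, -2.3, -2.4]
grip_width: 14.0
```

```bash
python3 s.py
```

```text
4.4 [434.6 332.3 100.7] yaw -2.0514 w 13.78
[[ 6.    -1.777 -2.458 -0.217 -0.639  0.023  0.063]
 [ 4.449 -0.915 -2.553 -0.281 -0.656  0.025  0.079]
 [ 4.855 -1.696 -3.369 -0.226 -0.665  0.054  0.077]]
[ 5.101 -1.463 -2.794 -0.242 -0.653  0.034  0.073]
```

Emit:
arm_command(increments=[1,0,-1,0,3,1,0,-1,0,5,1,0,-1,0,5])

```text
time: 4.78
tool_pos: [434.6, 332.3, 100.8]
tcp_rot: [3.141, 0.001, -2.139]
contact_force: [0.9, 1.3, -1.6]
grip_width: 14.1
```

```bash
python3 s.py|sed '2,4d'
```

```text
4.925 [434.6 332.3 100.7] yaw -2.1382 w 13.73
   4.100e-02]
 [ 2.458e+00  2.548e+00 -1.139e+00  3.620e-01 -2.100e-01 -1.000e-03
   2.600e-02]]
[ 1.865  1.968 -1.355  0.363 -0.196  0.007  0.052]
```

Emit:
arm_command(increments=[1,0,0,0,3,1,0,0,0,5,1,0,0,0,5])

```text
time: 5.3
tool_pos: [434.6, 332.3, 100.7]
tcp_rot: [3.141, 0.0, -2.226]
contact_force: [1.2, 3.0, -1.8]
grip_width: 14.2
```

```bash
python3 s.py|sed '2,4d'
```

```text
5.45 [434.6 332.3 100.8] yaw -2.2257 w 13.98
[ 1.072  3.135 -1.761  0.58  -0.138 -0.122 -0.087]
```

Emit:
arm_command(increments=[1,0,0,0,3,1,0,0,0,5,1,0,0,0,5])

```text
time: 5.82
tool_pos: [434.6, 332.2, 100.8]
tcp_rot: [3.141, 0.0, -2.313]
contact_force: [-0.4, 4.8, -1.8]
grip_width: 14.0
```

```bash
python3 s.py|sed '2,4d'
```

```text
5.975 [434.6 332.2 100.8] yaw -2.3129 w 13.83
[ 1.511  4.427 -2.891  0.844 -0.101 -0.151 -0.155]
```

Emit:
arm_command(increments=[1,0,0,0,3,1,0,0,0,5,1,0,0,0,5])

```text
time: 6.35
tool_pos: [434.6, 332.3, 100.8]
tcp_rot: [3.141, 0.0, -2.4]
contact_force: [1.1, 4.9, -1.6]
grip_width: 13.7
```

```bash
python3 s.py|sed '2,4d'
```

```text
6.5 [434.6 332.3 100.8] yaw -2.3997 w 14.14
   1.100e-02]
 [ 4.640e-01  5.740e+00 -1.388e+00  9.820e-01 -4.200e-02  2.000e-02
   5.000e-03]]
[ 9.350e-01  5.530e+00 -1.657e+00  1.008e+00 -4.300e-02  2.000e-03
  1.900e-02]
```

Emit:
arm_command(increments=[1,-0.7,0.7,0,3,1,-0.7,0.7,0,5,1,-0.7,0.7,0,5])

```text
time: 6.88
tool_pos: [434.6, 332.4, 100.7]
tcp_rot: [-3.141, -0.001, -2.488]
contact_force: [0.4, -1.6, 0.6]
grip_width: 13.7
```

```bash
sed -i '1a np.set_printoptions(suppress=True)' s.py; python3 s.py|sed '2,4d'
```

```text
7.025 [434.6 332.4 100.7] yaw -2.4873 w 13.72
[ 0.036 -2.843  1.003 -0.26  -0.059 -0.016  0.019]
```

Emit:
arm_command(increments=[1,0,0,0,3,1,0,0,0,5,1,0,0,0,5])

```text
time: 7.4
tool_pos: [434.6, 332.4, 100.7]
tcp_rot: [-3.141, -0.001, -2.575]
contact_force: [0.8, -5.8, 1.3]
grip_width: 13.5
```

```bash
python3 s.py|sed '2,4d'
```

```text
7.55 [434.6 332.5 100.7] yaw -2.5745 w 13.86
[-0.006 -5.661  2.264 -0.835 -0.038 -0.132 -0.121]
```

Emit:
arm_command(increments=[1,0,0,0,3,1,0,0,0,5,1,0,0,0,5])

```text
time: 7.92
tool_pos: [434.6, 332.4, 100.7]
tcp_rot: [-3.141, -0.001, -2.662]
contact_force: [-0.1, -5.4, 2.1]
grip_width: 13.9
```

```bash
python3 s.py|sed '2,4d'
```

```text
8.075 [434.6 332.4 100.7] yaw -2.6619 w 13.69
[ 0.053 -5.051  2.06  -0.82  -0.016 -0.212 -0.192]
```

Emit:
arm_command(increments=[1,0,0,0,3,1,0,0,0,5,1,0,0,0,5])

```text
time: 8.45
tool_pos: [434.5, 332.5, 100.7]
tcp_rot: [-3.141, -0.001, -2.749]
contact_force: [0.1, -5.4, 2.9]
grip_width: 14.0
```

```bash
python3 s.py|sed '2,4d'
```

```text
8.6 [434.5 332.5 100.7] yaw -2.7486 w 13.88
[ 0.415 -5.112  1.774 -0.755 -0.03   0.017  0.034]
```

Emit:
arm_command(increments=[1,0.4,-0.2,0,3,1,0.4,-0.2,0,5,1,0.4,-0.2,0,5])

```text
time: 8.98
tool_pos: [434.5, 332.5, 100.7]
tcp_rot: [-3.141, 0.0, -2.837]
contact_force: [1.4, -5.1, 0.6]
grip_width: 13.8
```

```bash
python3 s.py|sed '2,4d'
```

```text
9.125 [434.5 332.5 100.7] yaw -2.8362 w 13.66
[ 1.846 -4.559  1.218 -0.728 -0.258  0.011  0.028]
```

Emit:
arm_command(increments=[1,0,0,0,3,1,0,0,0,5,1,0,0,0,5])

```text
time: 9.5
tool_pos: [434.5, 332.5, 100.7]
tcp_rot: [-3.141, 0.0, -2.924]
contact_force: [2.2, -5.3, 1.6]
grip_width: 13.7
```

```bash
python3 s.py|sed '2,4d'
```

```text
9.65 [434.5 332.5 100.7] yaw -2.9238 w 13.69
[ 2.33  -4.922  1.132 -0.785 -0.291 -0.121 -0.115]
```

Emit:
arm_command(increments=[1,0,0,0,3,1,0,0,0,5,1,0,0,0,5])

```text
time: 10.02
tool_pos: [434.5, 332.5, 100.7]
tcp_rot: [-3.141, 0.0, -3.012]
contact_force: [2.2, -5.7, 1.6]
grip_width: 13.7
```

```bash
python3 s.py|sed '2,4d'
```

```text
10.175 [434.5 332.5 100.7] yaw -3.0113 w 13.48
[ 1.786 -5.267  0.985 -0.799 -0.316 -0.19  -0.187]
```

Emit:
arm_command(increments=[1,0,0,0,3,1,0,0,0,5,1,0,0,0,5])

```text
time: 10.55
tool_pos: [434.5, 332.6, 100.7]
tcp_rot: [-3.141, 0.0, -3.098]
contact_force: [2.4, -5.7, 1.9]
grip_width: 14.2
```

```bash
python3 s.py|sed '2,4d'
```

```text
10.7 [434.5 332.6 100.7] yaw -3.0979 w 13.81
[ 1.89  -5.3    1.006 -0.666 -0.314  0.236  0.262]
```

Emit:
arm_command(increments=[1,0,0,0,1,1,0,0,0,2,1,0,0,0,2])

```text
time: 11.08
tool_pos: [434.5, 332.6, 100.7]
tcp_rot: [-3.141, 0.0, -3.133]
contact_force: [2.0, -5.9, -0.0]
grip_width: 13.7
```

```bash
python3 s.py|sed '2,4d'
```

```text
11.225 [434.5 332.6 100.7] yaw -3.1326 w 13.8
[ 1.412 -5.195  1.331 -0.635 -0.296  0.36   0.35 ]
```

The touch is clear: about 0.36 N m and rising, where earlier clicks gave about 0.03. Next I back off 67° to the nominal three-click position.

Emit:
arm_command(increments=[1,0,0,0,-5,1,0,0,0,-10,1,0,0,0,-15,1,0,0,0,-20,1,0,0,0,-25,1,0,0,0,-30,1,0,0,0,-35,1,0,0,0,-40,1,0,0,0,-45,1,0,0,0,-50,1,0,0,0,-55,1,0,0,0,-60,1,0,0,0,-65,1,0,0,0,-67,1,0,0,0,-67,1,0,0,0,-67])

```text
time: 13.22
tool_pos: [434.6, 332.4, 100.8]
tcp_rot: [-3.141, -0.0, -1.964]
contact_force: [2.6, -5.1, 1.3]
grip_width: 14.0
```

```bash
python3 s.py|sed '2,4d'
```

```text
13.375 [434.6 332.4 100.7] yaw -1.9639 w 13.63
[ 2.108 -5.866  1.044 -0.877 -0.293  0.025 -0.006]
```

Emit:
arm_command(increments=[1,0.9,-0.4,0,0,1,0.9,-0.4,0,0,0.3,0.9,-0.4,0,0,0,0.9,-0.4,0,0,0,0.9,-0.4,0,0,0,0.9,-0.4,0,0,0,0.9,-0.4,0,0,0,0.9,-0.4,0,0,0,0.9,-0.4,-30,0,0,0.9,-0.4,-60,0,0,0.9,-0.4,-90,0,0,0.9,-0.4,-90,0])

```text
time: 14.88
tool_pos: [435.5, 332.4, 193.0]
tcp_rot: [-3.138, 0.004, -1.964]
contact_force: [0.3, 0.4, -0.1]
grip_width: 91.7
```

```bash
python3 s.py|sed '2,4d'; python3 - <<'E'
from h import *
j=imaging.capture("scene");a=cv2.imread("pics/scene0.png")
z=lambda i:cv2.resize(i[190:270,310:390],None,fx=5,fy=5,interpolation=cv2.INTER_CUBIC)
cv2.imwrite("pics/z2.png",np.hstack([z(a),z(j)]))
E
```

```text
15.025 [433.9 331.4 189.7] yaw -1.9643 w 91.85
[-0.458 -0.125 -0.276  0.083  0.072  0.007 -0.001]
```

View pics/z2.png

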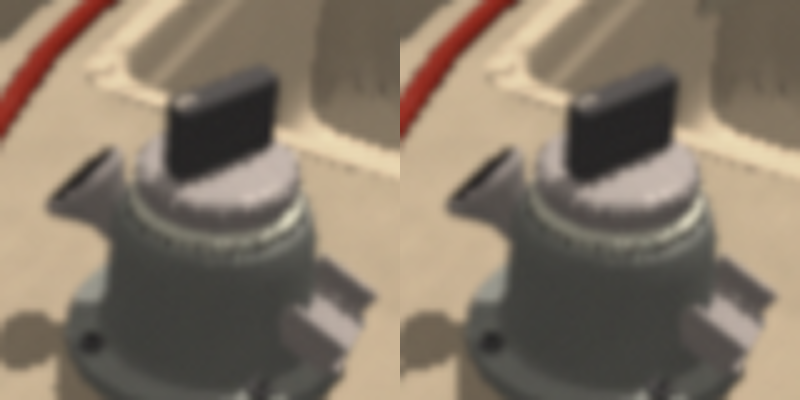

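The crop shows the bar at the same place and angle as at the start: top from (570,100) to (672,70), against (170,100) to (272,70). That puts it three clicks from the felt touch, with the gripper clear of it.

```bash
python3 -c "
from plant import ticket; print(ticket.close_job())"
```

```text
the job is handed in; nothing more can be done
None
```

I turned the ring clockwise until the burrs touched, backed it off three clicks anticlockwise, let go and handed the job in at about 15 s of the 51 s allowed. The hand-in gives no verdict.

- **Touch:** I turned in 5° steps. At the two clicks before the touch, the torque just past the click stayed at 0.04 N m or less. At the third click, about 60° from the start, it rose to 0.26 N m and then 0.35 N m at 2° further on. I held it there for over half a second, well below the 0.9 N m limit.
- **Back-off:** I turned back 67°, to the starting angle. The torque on the ring was then near zero, as it should be when resting in a click. The touch came three clicks from the start, so the start angle is also the three-click setting.
- **Last checks:** After letting go, the close-up shows the bar at the same angle as at the start. The gripper is open about 58 mm above the bar's top, and the measured contact force is within noise (about 0.5 N).
- **Doubtful points:** While gripping, there was a steady sideways force of about 5 N because the gripper was roughly 1 mm off the ring's axis. The clicks also seemed to fall 2 to 4° from their nominal 20° spacing, which is within the ±8° allowed.
- **Jar and gold ends:** The arm never went near them, but I did not photograph them again at the end.

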